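Latch and pin the can crusher

TASK

Close up the can crusher: press its sprung lid down until the catch holds it shut, and then push the loose locking pin along its guide, through the bracket and the lid's tongue, until it is fully home with its upright tab against the bracket. Leave the cans, jar, stopper and dustpan where they are.

Things in the scene. Friction and masses are not known exactly. Their poses are not given: they have to be found in the camera images.
- crusher: Dark steel can-crusher box, fixed, 200 (x) x 150 (y) x 100 mm high. Origin: centre of its underside on the table, z up. Lid hinged along its +y side (hinge axis at y=75, z=103 mm). On the -y side sit the guide, the clevis bracket and, at x=71..99, y=-105..-75, up to z=104 mm, the lid's sprung catch. The pin's axis runs parallel to x at y=-108, z=80 mm.
- lid (a joint): Sprung steel lid: 0 = fully shut, where the catch holds it; grows as it opens (starts 0.6 to 0.9 rad, held up by its spring). Plate 204 x 158 x 6 mm; shut, its top is at z=106 and its free edge at y=-83 mm in the box frame. It takes a few N, then about 12 N in the last 10 mm to snap past the catch.
- lid_press (a point): Point on the lid's top face in the middle of its length (x=0 of the box), 125 mm from the hinge axis, 33 mm from the free edge: a good place to press. Moves with the lid.
- tongue_hole (a point): Centre of the 13.5 mm hole in the lid's tongue, a steel plate 6 mm thick (across x) under the lid's free edge. With the lid shut it stands between the bracket plates (x=27..33, y=-126..-80, z=64..106 mm of the box) and the hole is on the pin's axis.
- bracket_hole (a point): Mouth of the bracket's hole on the guide side (x=18, y=-108, z=80 mm of the box). The clevis bracket is two upright plates 6 mm thick at x=18..24 and 36..42, y=-126..-75, z=62..98 mm, each with a 13.5 mm hole on the pin's axis.
- guide_end (a point): Open far end of the guide, on the pin's axis (x=-85 mm of the box). The guide is a straight open-topped channel 13 mm wide from here to the bracket: floor at z=75, side walls up to z=84 mm; the pin's tab stands up out of it to z=118 mm.
- pin: Loose steel locking pin, 55 g. Round shank, 10 mm in diameter, reaching 44 mm along +x from the front of an upright tab; its last 6 mm taper. Tab 10 x 10 mm (x=-10..0), top 38 mm above the shank's axis. Origin: on the axis at the tab's front face; z up. Starts in the guide with its tip 3 to 26 mm short of the bracket; home, the tab touches the bracket.
- pin_tip (a point): Tip of the pin, 44 mm ahead of its origin.
- jar: Closed glass jar, 68 mm in diameter, 95 mm high, beyond the box. Origin: centre of its underside. A bystander.
- stopper: Green hard-silicone stopper, 42 mm in diameter, 34 mm high, on the table beside the guide. Origin: centre of its underside. A bystander.
- dustpan: Orange plastic dustpan, 200 x 220 x 45 mm with a 120 mm handle to -x, off to the left. Origin: underside of the pan's middle. A bystander.
- can0: Lowest can in a stack of four flattened silver cans beside the latch, each 66 mm in diameter, 22 mm high. Origin: centre of its underside. A bystander.
- can1: Second can in a stack of four flattened silver cans beside the latch, each 66 mm in diameter, 22 mm high. Origin: centre of its underside. A bystander.
- can2: Third can in a stack of four flattened silver cans beside the latch, each 66 mm in diameter, 22 mm high. Origin: centre of its underside. A bystander.
- can3: Topmost can in a stack of four flattened silver cans beside the latch, each 66 mm in diameter, 22 mm high. Origin: centre of its underside. A bystander.

How it is judged:
On the way:
1. the lid is held shut while the pin has not yet passed the first bracket plate (value of joint lid below 0.03 rad and x of pin_tip in the frame of crusher below 0.024 m), for 0.2 s.
At the end, for the whole second after the job is handed in: The lid is held shut by the catch (within 0.03 rad), the pin lies at rest through both bracket plates and the tongue, within 4 mm and 0.1 rad of the pin axis, with its tab within 5 mm of the bracket (value of joint lid below 0.03 rad and x of pin in the frame of crusher between 0.013 and 0.023 m and y of pin in the frame of crusher between -0.112 and -0.104 m and z of pin in the frame of crusher between 0.076 and 0.084 m and angle between the x axis of pin and the x axis of crusher, either way round below 0.1 rad and linear speed of pin below 0.01 m/s and distance between tongue_hole and bracket_hole below 0.018 m); the robot touches nothing.
It fails at once if a can, the jar, the stopper or the dustpan is moved by more than 25 mm (distance of any of can0, can1, can2, can3, jar, stopper, dustpan from where it was at the start of the episode above 0.025 m).
It fails at once if the jar is tipped (angle between jar's own z axis and vertical above 0.3 rad).
It also fails if it takes over 43 s, if anything falls off the work surface, if the arm or the gripper's body presses on something with over 40 N, if the wrist force passes 120 N, or if a joint passes its speed limit or range.

ROBOT

A 6-joint arm with a two-finger parallel gripper is mounted at the origin on the work surface. World frame = base frame: x ahead of the robot, y to its left, z up, the work surface at z = 0. Lengths are in m, angles in rad, forces in N, time in s.
With the tool pointing down it reaches from about 0.25 to 0.775 m from the base axis. Payload 8.9 kg.
Tool frame: the origin (TCP) lies on the centre line of the jaws, within the pads' length; the fingertips stand ctrl.tip_extent ahead of it and the grasp point (between the pads) lies 11 mm behind it (ctrl.tip_extent is the distance from the TCP to the fingertips, in m); z points along the fingers, y is the line along which they close (so a half turn about z gives the same grasp; the last joint's range is limited). The gripper opens to 85 mm and grips with 20 to 120 N. Pads are 22 mm wide; open, the fingers measure 114 mm over their backs; the gripper's body (76 mm by 85 mm) begins 54 mm behind the grasp point. The pads swing forward as they close: fully open they stand 13 mm farther back than shut.
Start: joints at [1.066, 0.291, -0.153, 1.127, 0, 1.431], TCP at [0.188, 0.49, 0.239] pointing down, gripper open.
Joint ranges: [-2.52, 2.52], [-0.91, 1.74], [-1.3, 1.37], [-1.96, 2.02], [-1.52, 1.47], [-3.14, 3.14]. Speed limits (rad/s): [2.22, 2.22, 2.79, 3.14, 3.14, 3.14].

INTERFACE

Orientations are given as a unit quaternion [x, y, z, w].
In Python, from bench import ctrl gives the robot as it stands.
- The arm moves only by the shell command python3 -m pendant 'ROWS' [OPENING]. ROWS is JSON, a list of rows, each an object of numbers: "x", "y", "z": the shift along the world's x, y, z each as a share of 120 mm, from -1 to 1; "wx", "wy", "wz": the turn, a rotation vector about the world's x, y, z each as a share of 180 degrees, from -1 to 1. A call has 1 to 8 rows; each row is the pose to reach, as a shift and turn from the pose commanded when the call began, turning the shorter way round; what a row does not reach only later rows make up. A row lasts 1/8 s, in which the tool goes at most 62.5 mm and 10.7 degrees, less where a joint would pass 70% of its speed; a pose out of reach is approached as far as the arm can. A call with a number of a shift or a turn outside -1 to 1 is refused whole. A call with a gripper value outside its range is refused whole. OPENING is the opening, from -1 (shut) to 1 (fully open), set as the call begins (- or left out, the last holds). The fingers move at their own pace and stop on an object; the grip force is fixed at half the most. Time passes only in rows, so rows that repeat a pose let the fingers close. It gives the time, the measured TCP pose, the force, the opening and the grip force at its end, in the units of the state.
- ctrl.state(): the state, without advancing time (a new reading comes with each control period).
- ctrl.snapshot(name): name is "scene" or "top" or "wrist"; returns the picture (400x640x3 uint8, blue, green, red); there is no depth.
- ctrl.camera_model(name): a dict with "K" (3x3 intrinsics, pixels), "world_from_camera" (4x4, takes a point from camera to world coordinates). Camera axes: x right, y down, z forward; pixel columns grow to the right and rows downward; lengths in m; the calibration is good to about 2 mm. A picture is of the moment at which its call begins: read the wrist's pose just before it. camera_model takes no time and is no camera call; for the wrist camera it gives the pose at the moment of the call.
- ctrl.finish_job(): hands the job in; it is judged then, once.
The state is a dict: "t": time; "joint_pos": joint angles; "joint_vel": joint speeds; "effort": joint torques, N m; "position": TCP position; "eef_rot": TCP orientation; "ft_force": force on the tool from outside, world axes, zero at the start; "ft_torque": the same for the moment, N m; "gripper_width": opening from 0.0 (shut) to 1.0 (fully open); "finger_force": force on a finger pad.
Only numpy, scipy, OpenCV 4.12 (cv2) and the standard library are available. Lean on these libraries where they do the work, as an engineer would, in place of code of your own. Each camera call takes 0.05 s, during which the arm holds its last target. There are 200 camera calls.

## Working session

There is one attempt and no reset: what is moved stays moved. The work goes in short steps, Python scripts to look and compute and a shell command to move; the robot and the scene stay as the last step left them, time stands still between calls to the robot, and variables do not carry over. Pictures are saved under pics/ and viewed, at most 10 in all, crops included, and the job is handed in when it is done.

```bash
mkdir -p pics && python3 - <<'E'
from bench import ctrl
import cv2,json
for n in("scene","top"):
    im=ctrl.snapshot(n);cv2.imwrite(f"pics/{n}0.png",im)
    m=ctrl.camera_model(n);print(n,m["K"],m["world_from_camera"])
s=ctrl.state();print(s["t"],s["position"],s["eef_rot"],s["gripper_width"],s["ft_force"],ctrl.tip_extent)
E
```

```text
scene [[505.44395169   0.         325.88948126]
 [  0.         505.44395169 198.27068343]
 [  0.           0.           1.        ]] [[ 0.60204986  0.53974084 -0.58840105  1.31272368]
 [ 0.79843115 -0.40086062  0.44924209 -0.35776551]
 [ 0.0066075  -0.74026387 -0.67228398  0.89734564]
 [ 0.          0.          0.          1.        ]]
top [[374.75011981   0.         320.78898122]
 [  0.         374.75011981 199.49285651]
 [  0.           0.           1.        ]] [[ 0.01148845 -0.99756414  0.0688026   0.54579398]
 [-0.99989973 -0.01203052 -0.0074694   0.19241344]
 [ 0.00827894 -0.06870988 -0.99760233  1.19158457]
 [ 0.          0.          0.          1.        ]]
0.1 [0.18762208 0.48994186 0.23881142] [ 1.81894134e-01  9.83317962e-01 -5.28472675e-04 -1.74851260e-04] 1.0025069473961703 [0.18268324 0.07286703 0.25807838] 0.008
```

View pics/scene0.png

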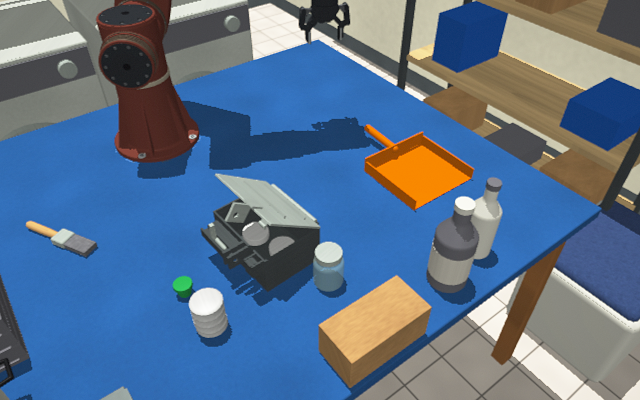

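View pics/top0.png

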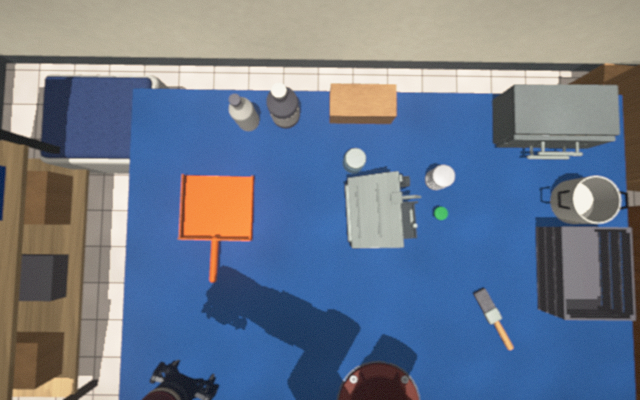

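The scene view shows the crusher around (262,240) with its lid open. The top view has the box around (375,210), hinge side to the left (world +y), guide and catch at (408,205), cans at (440,177), stopper at (441,213) and jar at (355,159). I'll enlarge both.

```bash
python3 - <<'E'
import cv2
im=cv2.imread("pics/top0.png")[150:260,335:465];cv2.imwrite("pics/topc.png",cv2.resize(im,None,fx=5.4,fy=5.4,interpolation=cv2.INTER_CUBIC))
im=cv2.imread("pics/scene0.png")[165:300,190:350];cv2.imwrite("pics/scenec.png",cv2.resize(im,None,fx=4.4,fy=4.4,interpolation=cv2.INTER_CUBIC))
E
```

```text
(no output)
```

View pics/topc.png

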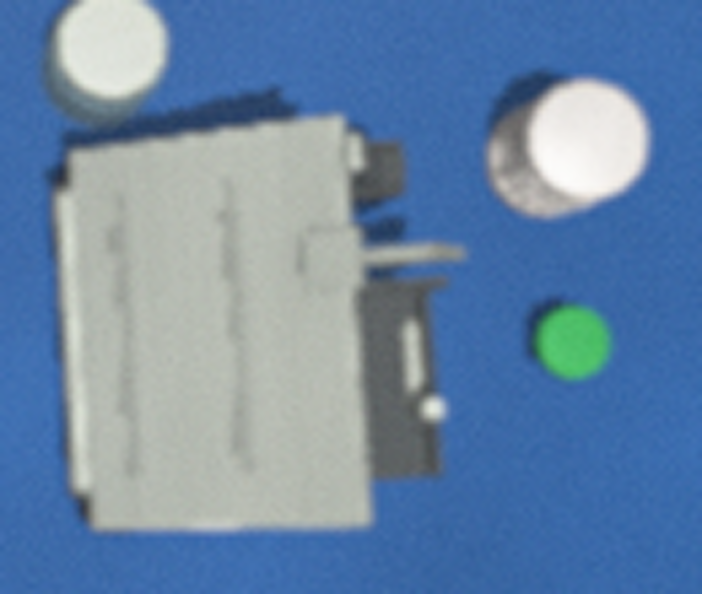

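View pics/scenec.png

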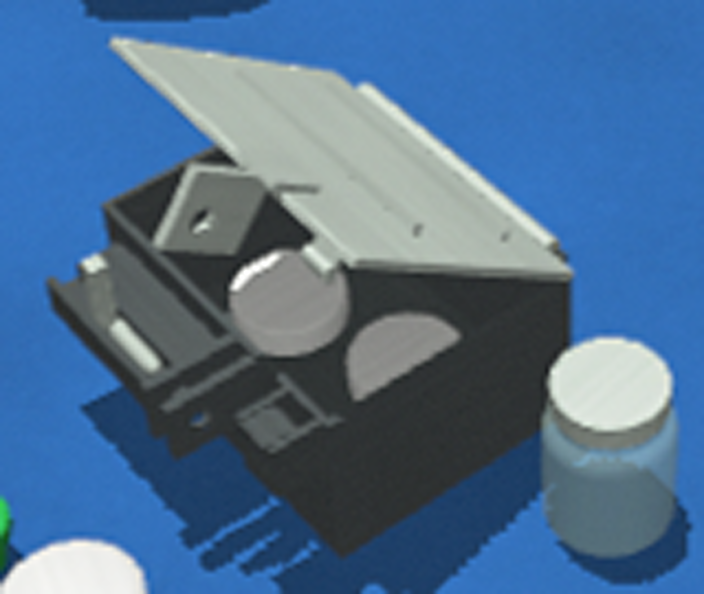

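The crops show these points:
- **Top crop:** lid corners at (68,150), (345,115), (372,525) and (90,528), and the tab top at (432,408).
- **Scene crop:** near bottom corner (340,550), bracket hole (200,418), lid free corners (115,40) and (350,265), tongue hole (203,220), tab top (93,262).

I'll fit the box pose, lid angle and pin position to all of these together.

```bash
cat > h.py <<'E'
import numpy as np
from bench import ctrl
from scipy.spatial.transform import Rotation as R
def proj(m,P):
    T=np.linalg.inv(m["world_from_camera"]);q=m["K"]@(T[:3,:3]@P+T[:3,3]);return q[:2]/q[2]
def lid(p,a):  # shut-box-frame point turned open by a about hinge
    h=np.array([0,.075,.103]);return h+R.from_rotvec([-a,0,0]).apply(np.array(p)-h)
def box(p,b): return R.from_euler('z',b[2]).apply(p)+[b[0],b[1],0]
E
python3 - <<'E'
from h import *
from scipy.optimize import least_squares
M={n:ctrl.camera_model(n) for n in("scene","top")}
off={"scene":(190,165,4.4),"top":(335,150,5.4)}
O=[("top",(68,150),'l',(.102,.075,.106)),("top",(345,115),'l',(.102,-.083,.106)),("top",(372,525),'l',(-.102,-.083,.106)),("top",(90,528),'l',(-.102,.075,.106)),
("scene",(112,40),'l',(-.102,-.083,.106)),("scene",(350,264),'l',(.102,-.083,.106)),("scene",(572,270),'l',(.102,.075,.106)),
("scene",(203,220),'l',(.033,-.108,.08)),("scene",(200,418),'b',(.042,-.108,.08)),("scene",(340,552),'b',(.1,-.075,0)),("scene",(105,206),'b',(-.1,-.075,.1)),
("top",(432,408),'p',(-.005,-.108,.118)),("scene",(95,260),'p',(-.005,-.108,.118))]
def res(v,full=0):
    r=[]
    for n,px,k,p in O:
        o=off[n];u=np.array([(px[0]+.5)/o[2]-.5+o[0],(px[1]+.5)/o[2]-.5+o[1]])
        p=lid(p,v[3]) if k=='l' else np.array(p)+([v[4],0,0] if k=='p' else [0,0,0])
        r.append(proj(M[n],box(p,v))-u)
    return np.array(r) if full else np.ravel(r)
s=least_squares(res,[.5,.05,0,.7,-.04],loss='soft_l1')
print(s.x);print(res(s.x,1).round(1))
b=s.x
for n,p in dict(press_top_open=lid((0,-.05,.106),b[3]),free=lid((0,-.083,.106),b[3]),press_shut=(0,-.05,.106),tab=(b[4]-.005,-.108,.118),bh=(.018,-.108,.08)).items(): print(n,box(np.array(p),b).round(4))
# others
def atz(n,uv,z):
    m=M[n];T=m["world_from_camera"];d=T[:3,:3]@np.linalg.solve(m["K"],[*uv,1]);return T[:3,3]+d*(z-T[2,3])/d[2]
for nm,px,z in(("can",(588,138),.088),("stop",(573,341),.034),("jar",(112,47),.095)):
    print(nm,atz("top",((px[0]+.5)/5.4-.5+335,(px[1]+.5)/5.4-.5+150),z).round(3))
np.save("b.npy",b)
E
```

```text
[ 0.58881192  0.02420282  0.05828001  0.61057355 -0.04143238]
[[ 0.4  0.1]
 [ 0.   0.1]
 [-0.3  0.6]
 [ 0.   0.3]
 [-0.2 -0.5]
 [ 0.6 -0.4]
 [ 1.   0.5]
 [-0.4  1.4]
 [ 0.5 -0.3]
 [ 0.1  1.4]
 [-0.7 -1.2]
 [ 0.4  0.2]
 [ 0.1  0.3]]
press_top_open [ 0.5903 -0.0014  0.1771]
free [ 0.5919 -0.0284  0.196 ]
press_shut [ 0.5917 -0.0257  0.106 ]
tab [ 0.5487 -0.0863  0.118 ]
bh [ 0.6131 -0.0826  0.08  ]
can [ 0.699 -0.18   0.088]
stop [ 0.589 -0.188  0.034]
jar [0.745 0.083 0.095]
```

Residuals are about 1 px or less, and the heights and sizes agree with the spec: box at (0.589, 0.024), yaw 0.058, lid 0.61 rad, pin 59 mm from home. I'll shut the gripper, turn its closing axis to the box's y, and move over the lid's press area.

```bash
python3 -m pendant '[{"x":0.34,"y":-0.42,"wz":0.05},{"x":0.67,"y":-0.84,"wz":0.1},{"x":0.67,"y":-0.84,"wz":0.135}]' -1 && for i in 1 2 3; do :; done; python3 -m pendant '[{"x":0.34,"y":-0.42},{"x":0.67,"y":-0.84},{"x":0.67,"y":-0.84}]'; python3 -m pendant '[{"x":0.34,"y":-0.42},{"x":0.67,"y":-0.84},{"x":0.67,"y":-0.84}]'; python3 -m pendant '[{"x":0.34,"y":-0.42},{"x":0.67,"y":-0.84},{"x":0.67,"y":-0.84}]'; python3 -m pendant '[{"x":0.34,"y":-0.42},{"x":0.67,"y":-0.84},{"x":0.67,"y":-0.84},{"x":0.67,"y":-0.84}]'
```

```text
validation failed for argument at $[0]...
validation failed for argument at $[0]...
validation failed for argument at $[0]...
validation failed for argument at $[0]...
validation failed for argument at $[0]...
```

The rows were refused, so all six keys are probably required. I'll try one call first.

```bash
python3 -m pendant '[{"x":0.34,"y":-0.42,"z":0,"wx":0,"wy":0,"wz":0.05},{"x":0.67,"y":-0.84,"z":0,"wx":0,"wy":0,"wz":0.1},{"x":0.67,"y":-0.84,"z":0,"wx":0,"wy":0,"wz":0.135}]' -1
```

```text
t: 0.48
position: [0.2698, 0.3869, 0.2391]
eef_rot: [-0.029, 1.0, -0.001, -0.0]
ft_force: [0.1, 0.6, -0.3]
gripper_width: 0.374
finger_force: 0.0
```

```bash
python3 -m pendant '[{"x":0.34,"y":-0.42,"z":0,"wx":0,"wy":0,"wz":0},{"x":0.67,"y":-0.84,"z":0,"wx":0,"wy":0,"wz":0},{"x":0.67,"y":-0.84,"z":0,"wx":0,"wy":0,"wz":0}]'
python3 -m pendant '[{"x":0.34,"y":-0.42,"z":0,"wx":0,"wy":0,"wz":0},{"x":0.67,"y":-0.84,"z":0,"wx":0,"wy":0,"wz":0},{"x":0.67,"y":-0.84,"z":0,"wx":0,"wy":0,"wz":0}]'
python3 -m pendant '[{"x":0.34,"y":-0.42,"z":0,"wx":0,"wy":0,"wz":0},{"x":0.67,"y":-0.84,"z":0,"wx":0,"wy":0,"wz":0},{"x":0.67,"y":-0.84,"z":0,"wx":0,"wy":0,"wz":0}]'
python3 -m pendant '[{"x":0.34,"y":-0.42,"z":0,"wx":0,"wy":0,"wz":0},{"x":0.67,"y":-0.82,"z":0,"wx":0,"wy":0,"wz":0},{"x":0.67,"y":-0.82,"z":0,"wx":0,"wy":0,"wz":0},{"x":0.67,"y":-0.82,"z":0,"wx":0,"wy":0,"wz":0}]'
```

```text
t: 0.85
position: [0.3505, 0.2858, 0.2391]
eef_rot: [-0.027, 1.0, -0.0, 0.0]
ft_force: [-0.1, 0.4, 0.2]
gripper_width: -0.001
finger_force: 0.0
t: 1.23
position: [0.4307, 0.1856, 0.239]
eef_rot: [-0.027, 1.0, -0.0, 0.0]
ft_force: [-1.1, 0.3, -1.0]
gripper_width: -0.002
finger_force: 0.0
t: 1.6
position: [0.5109, 0.0854, 0.2388]
eef_rot: [-0.028, 1.0, -0.0, -0.0]
ft_force: [-0.1, 0.5, 0.4]
gripper_width: 0.001
finger_force: 0.0
t: 2.1
position: [0.589, -0.0098, 0.2388]
eef_rot: [-0.03, 1.0, 0.0, -0.001]
ft_force: [-0.2, -0.3, 0.0]
gripper_width: -0.002
finger_force: 0.0
```

Tool is 133 mm above the shut position's lid top. I'll press down with a gentle drift toward the free edge.

```bash
python3 -m pendant '[{"x":0,"y":0,"z":-0.2,"wx":0,"wy":0,"wz":0},{"x":0,"y":-0.02,"z":-0.4,"wx":0,"wy":0,"wz":0},{"x":0,"y":-0.04,"z":-0.55,"wx":0,"wy":0,"wz":0},{"x":0,"y":-0.06,"z":-0.7,"wx":0,"wy":0,"wz":0},{"x":0,"y":-0.08,"z":-0.85,"wx":0,"wy":0,"wz":0},{"x":0,"y":-0.08,"z":-0.9,"wx":0,"wy":0,"wz":0}]'
python3 -m pendant '[{"x":0,"y":-0.02,"z":-0.05,"wx":0,"wy":0,"wz":0},{"x":0,"y":-0.04,"z":-0.09,"wx":0,"wy":0,"wz":0},{"x":0,"y":-0.04,"z":-0.12,"wx":0,"wy":0,"wz":0},{"x":0,"y":-0.04,"z":-0.12,"wx":0,"wy":0,"wz":0}]'
```

```text
t: 2.85
position: [0.5887, -0.0193, 0.1311]
eef_rot: [-0.03, 1.0, 0.0, -0.001]
ft_force: [-1.4, -1.6, 3.3]
gripper_width: -0.002
finger_force: 1.5
t: 3.35
position: [0.5899, -0.0253, 0.1172]
eef_rot: [-0.029, 1.0, 0.0, 0.0]
ft_force: [-0.4, 1.3, 1.8]
gripper_width: 0.005
finger_force: 0.7
```

```bash
python3 -m pendant '[{"x":0,"y":0,"z":-0.02,"wx":0,"wy":0,"wz":0},{"x":0,"y":0,"z":-0.03,"wx":0,"wy":0,"wz":0},{"x":0,"y":0,"z":-0.03,"wx":0,"wy":0,"wz":0}]'
python3 -m pendant '[{"x":0,"y":0,"z":-0.02,"wx":0,"wy":0,"wz":0},{"x":0,"y":0,"z":-0.02,"wx":0,"wy":0,"wz":0}]'
```

```text
t: 3.72
position: [0.5899, -0.0257, 0.1135]
eef_rot: [-0.029, 1.0, 0.0, 0.0]
ft_force: [-0.6, 3.1, 4.4]
gripper_width: -0.003
finger_force: 2.4
t: 3.98
position: [0.59, -0.0257, 0.1118]
eef_rot: [-0.029, 1.0, -0.0, 0.0]
ft_force: [-4.0, 2.3, 14.3]
gripper_width: 0.001
finger_force: 6.8
```

```bash
python3 -m pendant '[{"x":0,"y":0,"z":-0.02,"wx":0,"wy":0,"wz":0},{"x":0,"y":0,"z":-0.02,"wx":0,"wy":0,"wz":0}]'
python3 -m pendant '[{"x":0,"y":0,"z":-0.02,"wx":0,"wy":0,"wz":0},{"x":0,"y":0,"z":-0.02,"wx":0,"wy":0,"wz":0}]'
```

```text
t: 4.22
position: [0.59, -0.0257, 0.1102]
eef_rot: [-0.029, 1.0, -0.0, 0.001]
ft_force: [-7.0, 3.0, 22.7]
gripper_width: -0.004
finger_force: 11.0
t: 4.47
position: [0.5901, -0.0257, 0.1087]
eef_rot: [-0.029, 1.0, -0.0, 0.001]
ft_force: [-10.5, 4.1, 32.2]
gripper_width: 0.002
finger_force: 15.2
```

Force is rising steadily with no more give, so the lid is probably on its stop. I'll lift, move above the spot behind the pin's tab, and check.

```bash
python3 -m pendant '[{"x":0,"y":0,"z":0.4,"wx":0,"wy":0,"wz":0},{"x":-0.2,"y":-0.2,"z":0.7,"wx":0,"wy":0,"wz":0},{"x":-0.55,"y":-0.52,"z":0.7,"wx":0,"wy":0,"wz":0},{"x":-0.55,"y":-0.52,"z":0.7,"wx":0,"wy":0,"wz":0},{"x":-0.55,"y":-0.52,"z":0.7,"wx":0,"wy":0,"wz":0}]'
python3 - <<'E'
from bench import ctrl
import cv2,numpy as np
a=ctrl.snapshot("scene")[165:300,190:350];b=ctrl.snapshot("wrist")
a=cv2.resize(a,None,fx=3.7,fy=3.7,interpolation=cv2.INTER_CUBIC)
cv2.imwrite("pics/s1.png",a);cv2.imwrite("pics/w1.png",b)
E
```

```text
t: 5.1
position: [0.524, -0.0885, 0.1901]
eef_rot: [-0.029, 1.0, -0.0, 0.0]
ft_force: [0.7, -0.1, 0.7]
gripper_width: -0.0
finger_force: 0.0
```

View pics/s1.png

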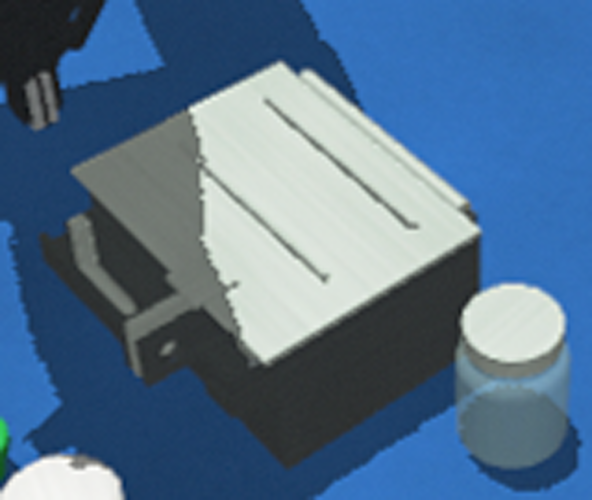

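View pics/w1.png

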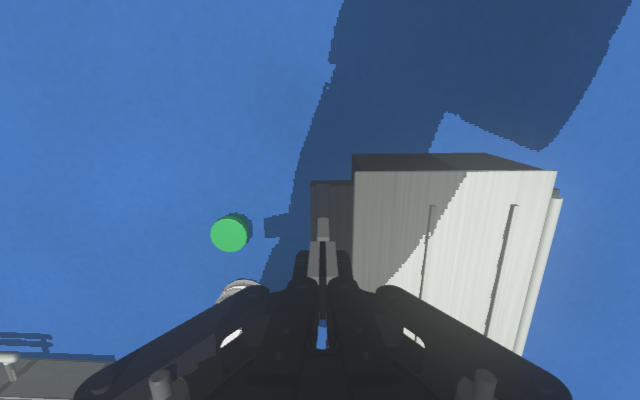

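In the scene crop the lid lies flat on the box (free corners (72,170) and (265,362)). The tongue stands in the bracket and the pin is still in the guide with its tab at (80,225). The wrist view shows the tab at (323,228), in line with the closed fingers. I'll check both numerically.

```bash
python3 - <<'E'
from h import *
b=np.load("b.npy");S=ctrl.camera_model("scene");W=ctrl.camera_model("wrist")
for a in(0,.03,.06):
  for x in(-.102,.102): print(a,x,((proj(S,box(lid((x,-.083,.106),a),b))-[190,165])*3.7).round(0))
print("scene tab",((proj(S,box(np.array([b[4]-.005,-.108,.118]),b))-[190,165])*3.7).round(0))
for x in(b[4],b[4]-.01): print("wrist tab top",x,proj(W,box(np.array([x,-.108,.118]),b)).round(0))
p=np.array(ctrl.state()["position"]);q=R.from_euler('z',-b[2]).apply(p-[b[0],b[1],0]);print("tcp box",q.round(4))
for x in (-.011,.011): print("tip",proj(W,box(q+[x,0,-.008],b)).round(0))
E
```

```text
0 -0.102 [ 70. 164.]
0 0.102 [261. 359.]
0.03 -0.102 [ 69. 158.]
0.03 0.102 [261. 354.]
0.06 -0.102 [ 68. 153.]
0.06 0.102 [261. 348.]
scene tab [ 79. 218.]
wrist tab top -0.041432377866815515 [322. 248.]
wrist tab top -0.05143237786681552 [322. 237.]
tcp box [-0.0709 -0.1081  0.1899]
tip [322. 237.]
tip [322. 272.]
```

The lid is shut (within about 0.01 rad) and the pin hasn't moved. The fingers are about 9 mm behind the tab and on its axis. I'll descend to leave the tips 8 mm above the guide walls, then push along box +x.

```bash
python3 -m pendant '[{"x":0,"y":0,"z":-0.3,"wx":0,"wy":0,"wz":0},{"x":0,"y":0,"z":-0.6,"wx":0,"wy":0,"wz":0},{"x":0,"y":0,"z":-0.75,"wx":0,"wy":0,"wz":0},{"x":0,"y":0,"z":-0.75,"wx":0,"wy":0,"wz":0}]'
python3 -m pendant '[{"x":0.05,"y":0.003,"z":0,"wx":0,"wy":0,"wz":0},{"x":0.1,"y":0.006,"z":0,"wx":0,"wy":0,"wz":0},{"x":0.15,"y":0.009,"z":0,"wx":0,"wy":0,"wz":0},{"x":0.2,"y":0.012,"z":0,"wx":0,"wy":0,"wz":0},{"x":0.25,"y":0.015,"z":0,"wx":0,"wy":0,"wz":0},{"x":0.25,"y":0.015,"z":0,"wx":0,"wy":0,"wz":0}]'
python3 -c "
from bench import ctrl;import cv2
cv2.imwrite('pics/s2.png',cv2.resize(ctrl.snapshot('scene')[205:275,190:270],None,fx=7,fy=7,interpolation=cv2.INTER_CUBIC))"
```

```text
t: 5.7
position: [0.5232, -0.0872, 0.0986]
eef_rot: [-0.03, 1.0, 0.0, -0.001]
ft_force: [0.5, 0.7, -0.0]
gripper_width: -0.0
finger_force: 0.0
t: 6.45
position: [0.5543, -0.0863, 0.1001]
eef_rot: [-0.029, 1.0, -0.0, 0.0]
ft_force: [1.3, 0.3, -0.0]
gripper_width: -0.002
finger_force: 0.0
```

View pics/s2.png

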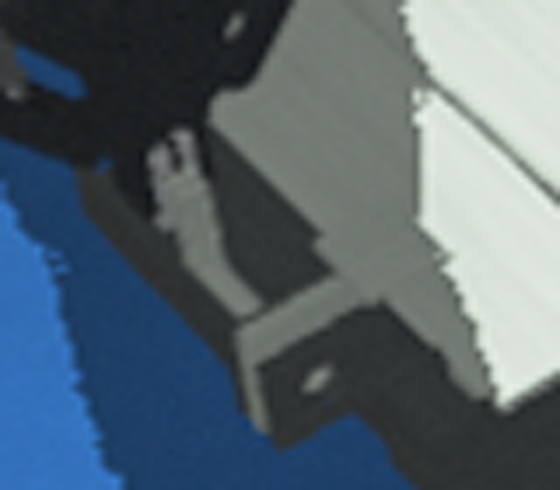

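The tab is in front of the fingers at (180,150), and the shank is straight in the channel with its tip at the bracket (260,305). About 38 mm remain, so I'll continue slowly.

```bash
python3 -m pendant '[{"x":0.04,"y":0.002,"z":0,"wx":0,"wy":0,"wz":0},{"x":0.07,"y":0.004,"z":0,"wx":0,"wy":0,"wz":0},{"x":0.1,"y":0.006,"z":0,"wx":0,"wy":0,"wz":0},{"x":0.1,"y":0.006,"z":0,"wx":0,"wy":0,"wz":0}]'
python3 -m pendant '[{"x":0.04,"y":0.002,"z":0,"wx":0,"wy":0,"wz":0},{"x":0.07,"y":0.004,"z":0,"wx":0,"wy":0,"wz":0},{"x":0.1,"y":0.006,"z":0,"wx":0,"wy":0,"wz":0},{"x":0.1,"y":0.006,"z":0,"wx":0,"wy":0,"wz":0}]'
```

```text
t: 7.0
position: [0.566, -0.0856, 0.1001]
eef_rot: [-0.029, 1.0, -0.0, 0.0]
ft_force: [-0.2, 0.7, 0.3]
gripper_width: 0.002
finger_force: 0.0
t: 7.5
position: [0.5781, -0.0849, 0.1001]
eef_rot: [-0.029, 1.0, -0.0, 0.0]
ft_force: [-0.2, -0.4, 0.0]
gripper_width: 0.002
finger_force: 0.0
```

```bash
python3 -m pendant '[{"x":0.03,"y":0.002,"z":0,"wx":0,"wy":0,"wz":0},{"x":0.06,"y":0.004,"z":0,"wx":0,"wy":0,"wz":0},{"x":0.09,"y":0.005,"z":0,"wx":0,"wy":0,"wz":0},{"x":0.09,"y":0.005,"z":0,"wx":0,"wy":0,"wz":0}]'
python3 -m pendant '[{"x":0.02,"y":0.001,"z":0,"wx":0,"wy":0,"wz":0},{"x":0.02,"y":0.001,"z":0,"wx":0,"wy":0,"wz":0}]'
```

```text
t: 8.0
position: [0.589, -0.0843, 0.1001]
eef_rot: [-0.029, 1.0, -0.0, 0.0]
ft_force: [1.0, 0.5, 0.1]
gripper_width: -0.001
finger_force: 0.0
t: 8.25
position: [0.5911, -0.0842, 0.1001]
eef_rot: [-0.029, 1.0, -0.0, 0.0]
ft_force: [0.2, 0.1, -0.0]
gripper_width: 0.002
finger_force: 0.0
```

```bash
python3 -m pendant '[{"x":0.02,"y":0.001,"z":0,"wx":0,"wy":0,"wz":0},{"x":0.02,"y":0.001,"z":0,"wx":0,"wy":0,"wz":0}]'
python3 -m pendant '[{"x":0.015,"y":0.001,"z":0,"wx":0,"wy":0,"wz":0},{"x":0.015,"y":0.001,"z":0,"wx":0,"wy":0,"wz":0}]'
```

```text
t: 8.5
position: [0.5928, -0.084, 0.0999]
eef_rot: [-0.029, 1.0, 0.0, -0.001]
ft_force: [-3.1, -0.6, 0.9]
gripper_width: 0.003
finger_force: 1.4
t: 8.75
position: [0.593, -0.084, 0.0995]
eef_rot: [-0.029, 1.0, -0.0, -0.002]
ft_force: [-9.1, -1.7, 2.0]
gripper_width: -0.0
finger_force: 4.5
```

```bash
python3 -c "
from bench import ctrl;import cv2
cv2.imwrite('pics/s3.png',cv2.resize(ctrl.snapshot('scene')[205:275,190:270],None,fx=7,fy=7,interpolation=cv2.INTER_CUBIC))"
```

```text
(no output)
```

View pics/s3.png

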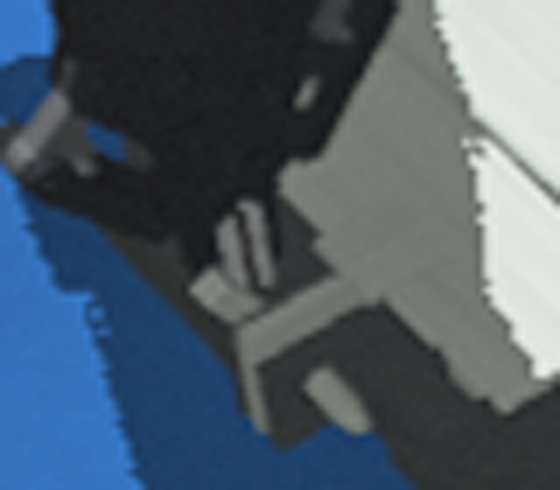

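Contact came where expected (TCP at box x ≈ -2 mm) and the shank sticks out of the far plate at (310..365, 370..430). There is also a light patch at (225,295) beside the fingers, which could be the tab rolled about the pin's axis. I'll compare it with projections.

```bash
python3 - <<'E'
from h import *
b=np.load("b.npy");S=ctrl.camera_model("scene")
f=lambda p:((proj(S,box(np.array(p),b))-[190,205])*7).round(0)
for n,p in dict(tip=(.062,-.108,.08),tip58=(.058,-.108,.08),plate=(.042,-.108,.08),tabtopfront=(.018,-.108,.118),tabtopback=(.008,-.108,.118),tabaxis=(.013,-.108,.08),brtop=(.018,-.126,.098),brtop2=(.018,-.08,.098)).items(): print(n,f(p))
for r in(20,40,60,90): print("roll",r,f((.013,-.108-.038*np.sin(np.radians(r)),.08+.038*np.cos(np.radians(r)))))
E
```

```text
tip [356. 419.]
tip58 [348. 412.]
plate [319. 380.]
tabtopfront [261. 250.]
tabtopback [243. 231.]
tabaxis [268. 325.]
brtop [218. 324.]
brtop2 [347. 252.]
roll 20 [216. 266.]
roll 40 [186. 300.]
roll 60 [166. 336.]
roll 90 [160. 386.]
```

The tip projects to (356,419), matching the picture, so the pin is home. The tab has only rolled about 35° toward -y, which the criteria don't measure. I'll back straight off, rise, and check.

```bash
python3 -m pendant '[{"x":-0.1,"y":-0.006,"z":0,"wx":0,"wy":0,"wz":0},{"x":-0.3,"y":-0.017,"z":0,"wx":0,"wy":0,"wz":0},{"x":-0.5,"y":-0.03,"z":0.4,"wx":0,"wy":0,"wz":0},{"x":-0.8,"y":-0.05,"z":0.9,"wx":0,"wy":0,"wz":0},{"x":-0.9,"y":-0.05,"z":1,"wx":0,"wy":0,"wz":0},{"x":-0.9,"y":-0.05,"z":1,"wx":0,"wy":0,"wz":0},{"x":-0.9,"y":-0.05,"z":1,"wx":0,"wy":0,"wz":0}]'
python3 -c "
from bench import ctrl;import cv2,numpy as np
a=cv2.resize(ctrl.snapshot('scene')[195:285,190:270],None,fx=6,fy=6,interpolation=cv2.INTER_CUBIC)
t=cv2.resize(ctrl.snapshot('top')[165:255,385:435],None,fx=6,fy=6,interpolation=cv2.INTER_CUBIC)
cv2.imwrite('pics/s4.png',np.hstack([a,t]))"
```

```text
t: 9.68
position: [0.4874, -0.0899, 0.2195]
eef_rot: [-0.029, 1.0, 0.0, 0.0]
ft_force: [0.1, 0.6, -0.8]
gripper_width: 0.001
finger_force: 0.0
```

View pics/s4.png

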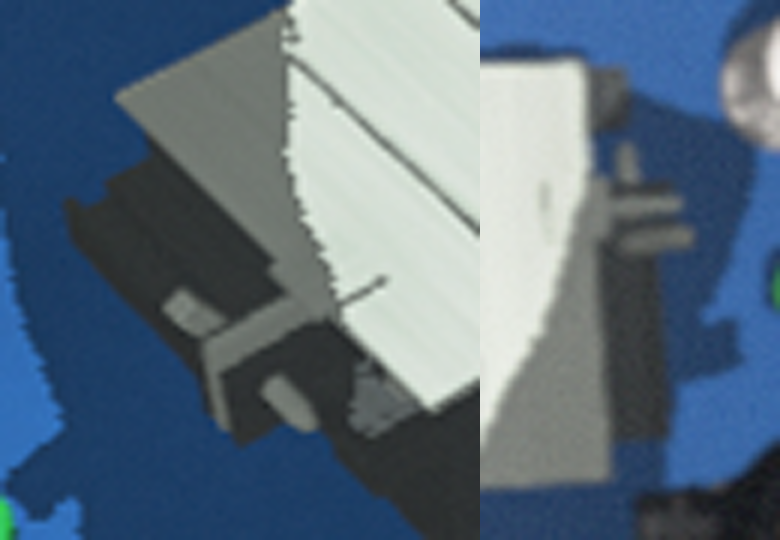

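After the retreat, the left crop shows the shank tip at (305,425), on the home prediction. In the top crop the tab at (655,238) is 17 mm behind the tongue at (645,203), exactly the home spacing. The lid is still flat, the cans and stopper haven't moved and the gripper is clear, so I'll hand it in.

```bash
python3 -c "
from bench import ctrl
print(ctrl.finish_job())"
```

```text
the job is handed in; nothing more can be done
None
```

I pressed the lid shut on its catch, pushed the pin home through the bracket and the lid's tongue, and handed the job in at about 10 s; the pin's tab rolled about 30° off upright toward −y, and no verdict came back.

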